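# Clamp a spectacle temple with a torque-clutch knob

### The arm

A 6-joint arm with a two-finger parallel gripper is mounted at the origin on a cart in front of the work surface, level with it; the furniture and walls round the work are solid. World frame = base frame: x ahead of the robot, y to its left, z up, the work surface at z = 0. Lengths are in m, angles in rad, forces in N, time in s.
With the tool pointing down it reaches from about 0.25 to 0.725 m from the base axis. Payload 4 kg.
Tool frame: the origin (TCP) lies on the centre line of the jaws, within the pads' length; the fingertips stand 25 mm ahead of it and the grasp point (between the pads) lies 6 mm ahead of it; z points along the fingers, x is the direction in which the jaws open and shut, and the axes are right-handed (so a half turn about z gives the same grasp; the last joint's range is limited). The gripper opens to 85 mm and grips with 20 to 120 N. Pads are 22 mm wide; open, the fingers measure 114 mm over their backs; the gripper's body (76 mm by 85 mm) begins 54 mm behind the grasp point. The pads swing forward as they close: fully open they stand 13 mm farther back than shut.
Start: joints at [1.2, 0.241, 0.005, 1.335, 0, 1.571], TCP at [0.181, 0.466, 0.256] pointing down, gripper open.
Joint ranges: [-2.72, 2.72], [-1.05, 1.87], [-1.09, 1.28], [-1.99, 2.15], [-1.42, 1.44], [-3.14, 3.14]. Speed limits (rad/s): [2.79, 2.79, 3.14, 3.14, 3.14, 3.14].

### API

Orientations are given as a unit quaternion [x, y, z, w].
In Python, from workcell import bot, imaging, order gives the robot as it stands.
- The arm moves only by the tool carry_out, never from a script. Its argument "moves" is a list of rows, each a list of 5 numbers: the shift along the tool's x, y, z scaled (see below), then the turn about the tool's z scaled (see below), then the opening, from -1 (shut) to 1 (fully open). In form: [[tx, ty, tz, roll, hand], ...]. A call has 1 to 20 rows; each row is the pose to reach, as a shift and turn from the pose commanded when the call began, along the tool's axes at that moment; what a row does not reach only later rows make up. The controller multiplies each number of a shift by 0.1 m and each number of a turn by 90 degrees. A row lasts 1/10 s, in which the tool goes at most 50 mm and 8.59 degrees, less where a joint would pass 70% of its speed; a pose out of reach is approached as far as the arm can. A call with a number of a shift or a turn outside -1 to 1 is refused whole. A call with a gripper value outside its range is refused whole. The fingers move at their own pace and stop on an object; the grip force is fixed at half the most. Time passes only in rows, so rows that repeat a pose let the fingers close. It gives the time, the measured TCP pose, the force and the opening at its end, in the units of the state.
- bot.get_obs(): the state, without advancing time (a new reading comes with each control period).
- imaging.camera(name): name is "scene" or "top"; returns the picture (480x640x3 uint8, red, green, blue); there is no depth.
- imaging.camera_model(name): a dict with "fovy" (degrees; the focal length in pixels is half the picture's height over the tangent of half this angle, whatever the lens; pixels are square), "cx", "cy" (the principal point, pixels), "dist" ([k1, k2, p1, p2, k3] as OpenCV has them; the pictures are not rectified), "eye" and "rotation" of the camera in the world. Camera axes: x right, y up, looking along -z (the intrinsics and any distortion apply to the point x, -y, -z); pixel columns grow to the right and rows downward; lengths in m; the calibration is good to about 2 mm. A picture is of the moment at which its call begins. camera_model takes no time and is no camera call.
- order.job_done(): hands the job in, once; it reports no verdict.
The state is a dict: "clock": time; "joint_pos": joint angles; "joint_vel": joint speeds; "tau": joint torques, N m; "eef_pos": TCP position; "tool_rot": TCP orientation; "ft_force": force on the tool from outside, world axes, zero at the start; "ft_torque": the same for the moment, N m; "grip_width": finger opening in m.
Only numpy, scipy, OpenCV 4.12 (cv2) and the standard library are available. Lean on these libraries where they do the work, as an engineer would, in place of code of your own. Each camera call takes 0.05 s, during which the arm holds its last target.

### The job

Slide the loose spectacle temple, straight hinge end first, into the channel of the bench clamp until its end stands against the stop, then turn the clamp's bar knob clockwise until its torque clutch clicks (the turning torque climbs, then falls away). Stop there and let go: turning on past the click would crush the temple. Leave the temple clamped, and the things around it where they were.

Things in the scene. Friction and masses are not known exactly. Their poses are not given: they have to be found in the camera images.
- temple: loose black acetate temple (spectacle side arm), lying flat: bar 150 x 12 mm, 10 mm thick, 30 g. Origin on its underside, on the shank's centre line, 75 mm from the hinge end. x points along the shank to the straight hinge end (two rivet dots on top), z up. Straight from x = -40 to +75 mm; the ear end behind curves 13 mm to -y, to x = -78 mm. Must lie the same way up in the clamp
- temple_front (a point): the middle of the lower edge of the temple's hinge end face (x = +75 mm, underside)
- clamp: low metal bench clamp, fixed on the table. Origin at table level on the screw's and knob's vertical axis; x points along its channel to the stop, z up. Base plate 6 mm thick, x = -145 to +45, y = +-40 mm. Temple enters from -x. Between tail rest and mouth (x = -105 to -46 mm) fingers have free room beside the temple over the base plate
- clamp_stop (a point): middle of the lower edge of the stop face at the end of the channel floor (clamp x = +14 mm, 20 mm above the table), axes as the clamp. The channel is 16 mm wide, side wall tops 34 mm above the table, x = -25 to +14 mm; before it a flared mouth out to x = -46 mm, about 33 mm wide there, its flares 20 to 34 mm above the table
- anvil: steel floor of the channel, x = +-25 mm, 17 mm wide, its top 20 mm above the table, part of the clamp; origin at the clamp's origin. The temple gets pressed on it
- knob: the clamp's black bar knob, turns about the clamp's vertical axis; origin on it, 68 mm above the table. Bar 46 mm long along the knob's y, 13 mm thick along its x, 72 to 96 mm above the table, on a flange 42 mm wide (64 to 72 mm up). Starts with its axes parallel to the clamp's. Clockwise from above lowers the pad 6 mm per rad; it stays where it is left
- knob_grip (a point): middle of the bar, 84 mm up: grip here. Turns freely at up to 0.16 N m (held still: up to that either way). From where the pad meets the temple the resistance climbs over about 0.3 rad to 0.2-0.25 N m; then the clutch clicks: over the next 0.25 rad it falls steadily below 0.1, then climbs without limit. Click after 0.9-2.0 rad in all, at about 15 N clamp force. Let go, it may spring back 0.3 rad
- pin_driver: bystander: small screwdriver with a red barrel, 112 mm long, lying; origin under its middle
- tape_roll: bystander: tape roll lying flat, 96 mm wide, 24 mm high; origin under its middle
- glue_bottle: bystander: small bottle with a pointed cap, 27 mm wide, 80 mm high; origin under its middle
- clamp_rest (a point): top middle of the tail rest (clamp x = -113 mm, 20 mm above the table; 16 mm along x, 50 mm along y), which carries the temple's ear end level with the channel floor
- clamp_bridge (a point): top middle of the bridge over the channel, 62 mm above the table (x = +-15, y = +-31 mm, underside 52 mm up). The pressure pad hangs below it (x = +-9 mm, 11 mm wide); its underside starts 34 to 39.5 mm above the table, different every time and not reported
Mind the look-alikes: they are no part of the job. Of the things that look like the temple, the larger one is meant.

How it is judged:
By the outcome, as a careful person would: the job done as asked, in the order asked, and still so for the second after the job is handed in, with the robot touching nothing.
It also fails if it takes over 72 s, if anything falls off the work surface, if the arm or the gripper's body presses on something with over 40 N, if the wrist force passes 120 N, or if a joint passes its speed limit or range.

## Working session

There is one attempt and no reset: what is moved stays moved. The work goes in short steps, Python scripts to look and compute and a tool call to move; the robot and the scene stay as the last step left them, time stands still between calls to the robot, and variables do not carry over. Pictures are saved under pics/ and viewed, and the job is handed in when it is done.

Besides the shell and the picture viewer there is one more tool, called after "Call:" as name([rows], argument=value, ...), one row to a line, values as JSON. carry_out: Moves the arm, as the interface text tells. Its arguments: {"type":"object","properties":{"moves":{"type":"array","items":{"type":"array","items":{"type":"number","minimum":-1,"maximum":1}}}},"required":["moves"]}

```bash
mkdir -p pics; ls; python3 - <<'E'
from workcell import bot,imaging,order
import cv2
print(bot.get_obs())
for n in("scene","top"):
    print(n,imaging.camera_model(n))
    cv2.imwrite(f"pics/{n}0.png",imaging.camera(n)[:,:,::-1])
E
```

```text
pics
{'clock': 0.0, 'joint_pos': array([1.20000980e+00, 2.41424185e-01, 3.70673906e-03, 1.33520942e+00,
       2.65068151e-05, 1.57084037e+00]), 'joint_vel': array([ 0.00089066, -0.00073271,  0.00039982, -0.00010538, -0.0025366 ,
       -0.00044471]), 'tau': array([ 7.15710630e-04, -3.72317469e+01,  2.52407813e+01,  1.69026526e-02,
        1.24384142e-04, -1.34301562e-06]), 'eef_pos': array([0.18095304, 0.46547253, 0.25540064]), 'tool_rot': array([ 8.25344824e-01,  5.64628008e-01, -8.86670521e-04,  5.90580493e-04]), 'ft_force': array([-0.7968515 , -0.43598286, -0.3842741 ]), 'ft_torque': array([ 0.00308741, -0.02443191, -0.01819455]), 'grip_width': 0.08520569194185623}
scene {'fovy': 45.528965927948164, 'cx': 321.276620985143, 'cy': 238.31294093526816, 'dist': array([0.02535007, 0.        , 0.        , 0.        , 0.        ]), 'eye': array([-0.14464337,  0.53876428,  0.59653558]), 'rotation': array([-0.22529085,  0.46027503,  0.78107325, -0.35681299])}
top {'fovy': 57.070418405448144, 'cx': 327.50380422017804, 'cy': 237.33512606610714, 'dist': array([-0.09629307,  0.        ,  0.        ,  0.        ,  0.        ]), 'eye': array([ 0.39820956, -0.04315915,  1.05197324]), 'rotation': array([-0.05490992,  0.06188659,  0.70952957, -0.69980193])}
```

View pics/scene0.png

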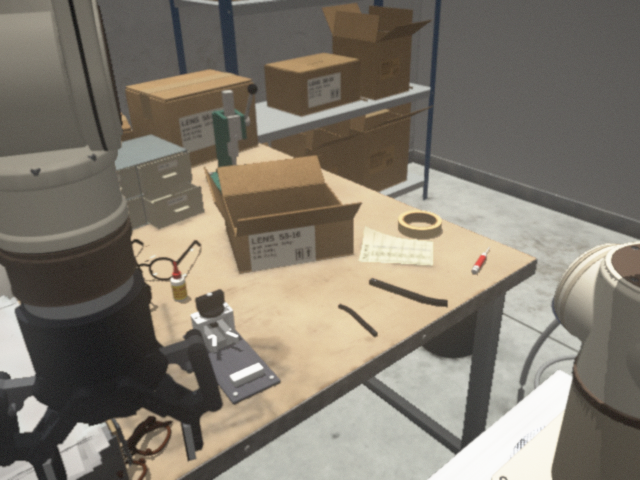

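View pics/top0.png

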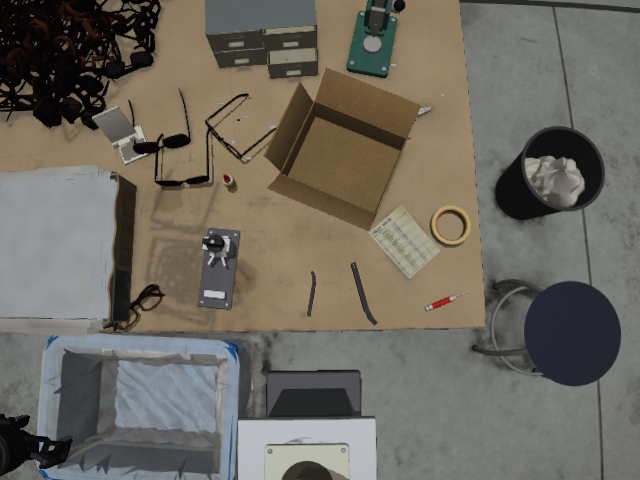

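```bash
cat > h.py <<'E'
import numpy as np,cv2
from workcell import bot,imaging,order
from scipy.spatial.transform import Rotation as R
def K(m):
    f=240/np.tan(np.radians(m['fovy']/2)); return np.array([[f,0,m['cx']],[0,f,m['cy']],[0,0,1.]])
def ray(name,uv):
    m=imaging.camera_model(name)
    p=cv2.undistortPoints(np.array([[uv]],float),K(m),m['dist'])[0,0]
    d=R.from_quat(m['rotation']).apply([p[0],-p[1],-1]); return m['eye'],d
def w(name,uv,z):
    e,d=ray(name,uv); return e+d*(z-e[2])/d[2]
def px(name,P):
    m=imaging.camera_model(name)
    c=R.from_quat(m['rotation']).inv().apply(np.atleast_2d(P)-m['eye'])*[1,-1,-1]
    return cv2.projectPoints(c,np.zeros(3),np.zeros(3),K(m),m['dist'])[0][:,0]
def crop(src,out,x0,y0,x1,y1,s):
    i=cv2.imread(src)[y0:y1,x0:x1]; cv2.imwrite(out,cv2.resize(i,None,fx=s,fy=s,interpolation=cv2.INTER_CUBIC))
E
python3 - <<'E'
from h import *
crop('pics/top0.png','pics/c1.png',290,250,390,340,6)
crop('pics/top0.png','pics/c2.png',180,220,260,320,6)
crop('pics/scene0.png','pics/c3.png',170,270,290,410,4)
crop('pics/scene0.png','pics/c4.png',320,260,470,350,5)
for p in [(363,293),(311,293),(218,268)]: print(w('top',p,0))
E
```

```text
[ 0.43867479 -0.13715213  0.        ]
[ 0.44048849 -0.01380742  0.        ]
[0.50256191 0.20890454 0.        ]
```

View pics/c1.png

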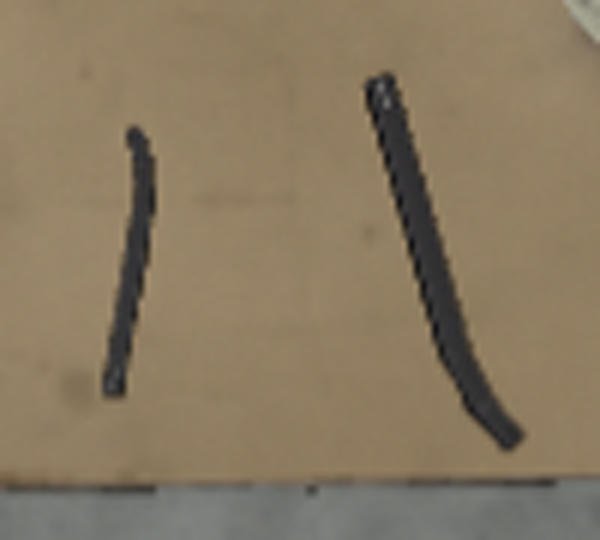

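View pics/c2.png

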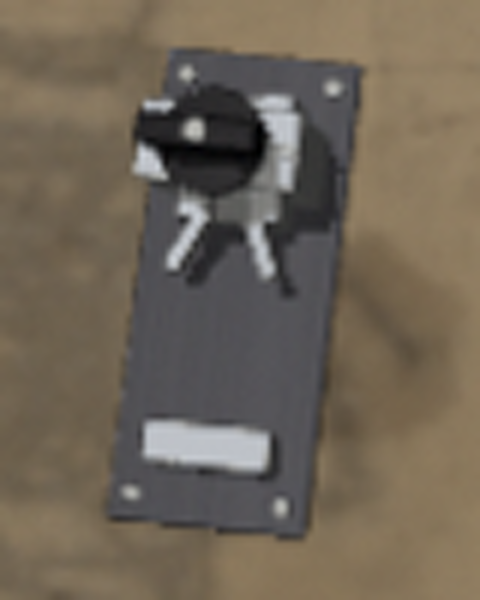

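View pics/c3.png

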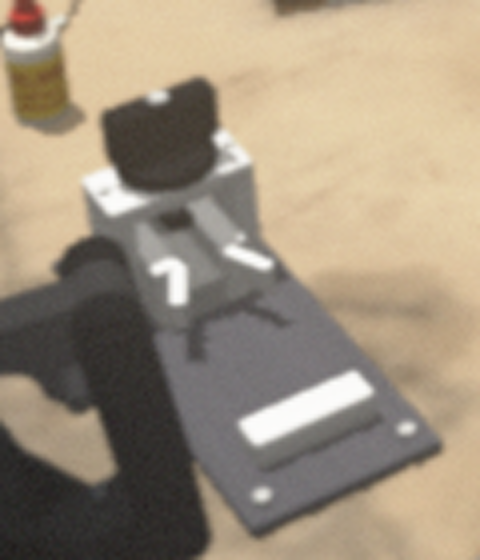

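View pics/c4.png

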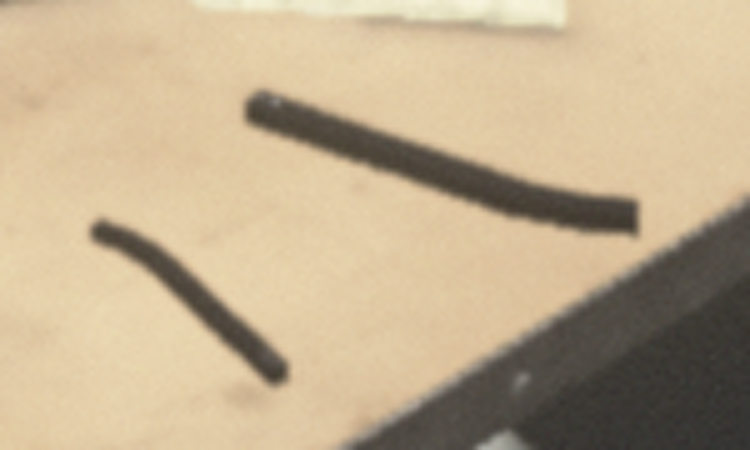

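```bash
cat > fit.py <<'E'
from h import *
from scipy.optimize import minimize, least_squares
imgs={n:cv2.imread(f'pics/{n}0.png') for n in('top','scene')}
S=4
# centreline
def cl():
    xs=np.linspace(-78,-40,8); t=(-40-xs)/38
    y=-13*t**1.5+0
    p=list(zip(xs,y))+[(75,0)]
    return np.array(p)/1000
def pose(P,x,y,th):
    c,s=np.cos(th),np.sin(th); return np.c_[x+c*P[:,0]-s*P[:,1],y+s*P[:,0]+c*P[:,1],P[:,2]]
def sil(n,q,box):
    x0,y0,x1,y1=box
    m=np.zeros(((y1-y0)*S,(x1-x0)*S),np.uint8); C=cl()
    d=np.gradient(C,axis=0); d/=np.linalg.norm(d,axis=1)[:,None]; nn=np.c_[-d[:,1],d[:,0]]*.006
    for i in range(len(C)-1):
        pts=[]
        for k in(i,i+1):
            for s in(1,-1):
                for z in(0,.01): pts.append([*(C[k]+s*nn[k]),z])
        u=(px(n,pose(np.array(pts),*q))-[x0,y0]+.5)*S-.5
        cv2.fillConvexPoly(m,cv2.convexHull(np.round(u*16).astype(np.int32)),255,shift=4,lineType=8)
    return m.astype(float)/255
B={'top':(340,255,385,330),'scene':(360,270,455,315)}
def data(n):
    x0,y0,x1,y1=B[n]; g=cv2.cvtColor(imgs[n][y0:y1,x0:x1],cv2.COLOR_BGR2GRAY).astype(float)
    bg=np.median(g); dk=np.percentile(g,4 if n=='top' else 8)
    return np.clip((bg-g)/(bg-dk)*1.0,0,1)
D={n:data(n) for n in B}
def cost(q,ns):
    c=0
    for n in ns:
        m=sil(n,q,B[n]); m=cv2.resize(m,D[n].shape[::-1],interpolation=cv2.INTER_AREA)
        c+=((m-D[n])**2).sum()
    return c
a=w('top',(353.5,266),.01); b=w('top',(363.5,306),.01)
th=np.arctan2(*(a-b)[1::-1]); x0=a[:2]-.07*np.array([np.cos(th),np.sin(th)])
print(a,b,th,x0)
for ns in(['top'],['scene'],['top','scene']):
    q=np.array([*x0,th])
    for _ in range(3):
        r=minimize(cost,q,args=(ns,),method='Nelder-Mead',options=dict(initial_simplex=q+np.array([[0,0,0],[.004,0,0],[0,.004,0],[0,0,.05]]),xatol=1e-5,fatol=1e-3)); q=r.x
    print(ns,q,r.fun)
for n in B:
    o=imgs[n].copy(); x0,y0,x1,y1=B[n]; o=cv2.resize(o[y0:y1,x0:x1],None,fx=S,fy=S,interpolation=cv2.INTER_CUBIC)
    cs,_=cv2.findContours((sil(n,q,B[n])>.5).astype(np.uint8),0,2); cv2.drawContours(o,cs,-1,(0,255,0),1)
    cv2.imwrite(f'pics/fit_{n}.png',o)
# clamp: base corners z=6mm, rest, knob
c2=lambda x,y:(180+x/6-.5+.08,220+y/6-.5+.08)
obs=[((45,40,6),(165,50)),((45,-40,6),(362,68)),((-145,40,6),(107,518)),((-145,-40,6),(303,538)),
 ((-105,25,20),(145,422)),((-105,-25,20),(270,432)),((-121,25,20),(143,458)),((-121,-25,20),(268,472)),((0,0,96),(196,130))]
M=np.array([o[0] for o in obs])/1000; U=np.array([c2(*o[1]) for o in obs])
f=lambda q:(px('top',pose(M,*q))-U).ravel()
r=least_squares(f,[.52,.21,0]); print('clamp top',r.x); print(np.round(r.fun.reshape(-1,2),2).tolist())
c3=lambda x,y:(170+x/4-.4,270+y/4-.4)
obs=[((-145,-40,6),(440,440)),((-145,40,6),(257,530)),((-105,25,20),(238,422)),((-105,-25,20),(362,370)),((-121,25,20),(258,448)),((-121,-25,20),(376,392)),((15,31,62),None),((0,0,96),(158,97)),((-15,31,62),(100,215)),((-15,-31,62),(253,160))]
obs=[o for o in obs if o[1]]
M2=np.array([o[0] for o in obs])/1000; U2=np.array([c3(*o[1]) for o in obs])
f2=lambda q:(px('scene',pose(M2,*q))-U2).ravel()
r=least_squares(f2,[.52,.21,0]); print('clamp scene',r.x); print(np.round(r.fun.reshape(-1,2),2).tolist())
r=least_squares(lambda q:np.r_[f(q),f2(q)],[.52,.21,0]); print('both',r.x)
E
python3 fit.py; python3 -c "
import cv2,numpy as np
a=cv2.imread('pics/fit_top.png');b=cv2.imread('pics/fit_scene.png');o=np.zeros((300,600,3),np.uint8);o[:a.shape[0],:a.shape[1]]=a;o[:b.shape[0],200:200+b.shape[1]]=b;cv2.imwrite('pics/fit.png',o)"
```

```text
[ 0.50233534 -0.11537435  0.01      ] [ 0.40795315 -0.13665552  0.01      ] 0.22176999194802724 [ 0.43404966 -0.13077132]
['top'] [ 0.43866445 -0.13220196  0.25308765] 13.468464928500984Traceback (most recent call last):
  File "fit.py", line 43, in <module>
    r=minimize(cost,q,args=(ns,),method='Nelder-Mead',options=dict(initial_simplex=q+np.array([[0,0,0],[.004,0,0],[0,.004,0],[0,0,.05]]),xatol=1e-5,fatol=1e-3)); q=r.x
    res = _minimize_neldermead(fun, x0, args, callback, bounds=bounds,
                               **options)
    fxr = func(xr)
    fx = function(np.copy(x), *(wrapper_args + args))
  File "fit.py", line 34, in cost
    m=sil(n,q,B[n]); m=cv2.resize(m,D[n].shape[::-1],interpolation=cv2.INTER_AREA)
  File "fit.py", line 22, in sil
    u=(px(n,pose(np.array(pts),*q))-[x0,y0]+.5)*S-.5
       ~~^^^^^^^^^^^^^^^^^^^^^^^^^^
  File "h.py", line 13, in px
    m=imaging.camera_model(name)
ValueError: time passes only in moves, steps and waits
[ WARN:0@0.028] global loadsave.cpp:275 findDecoder imread_('pics/fit_top.png'): can't open/read file: check file path/integrity
[ WARN:0@0.028] global loadsave.cpp:275 findDecoder imread_('pics/fit_scene.png'): can't open/read file: check file path/integrity
Traceback (most recent call last):
AttributeError: 'NoneType' object has no attribute 'shape'
```

Camera model calls are budgeted per script; I'll cache them.

```bash
sed -i "s/^def K/_M={}\ndef cm(n):\n    if n not in _M: _M[n]=imaging.camera_model(n)\n    return _M[n]\ndef K/; s/m=imaging.camera_model(name)/m=cm(name)/" h.py
python3 fit.py; python3 -c "
import cv2,numpy as np
a=cv2.imread('pics/fit_top.png');b=cv2.imread('pics/fit_scene.png');o=np.zeros((300,600,3),np.uint8);o[:a.shape[0],:a.shape[1]]=a;o[:b.shape[0],200:200+b.shape[1]]=b;cv2.imwrite('pics/fit.png',o)"
```

```text
[ 0.50233534 -0.11537435  0.01      ] [ 0.40795315 -0.13665552  0.01      ] 0.22176999194802724 [ 0.43404966 -0.13077132]
['top'] [ 0.43866445 -0.13220196  0.25308765] 13.468464928500984
['scene'] [ 0.43753326 -0.13392324  0.24959437] 59.61332266414533
['top', 'scene'] [ 0.43758454 -0.13282396  0.25529624] 86.53110965755646
clamp top [ 0.55207271  0.20076261 -0.10280885]
[[0.32, -0.52], [0.02, -0.63], [-0.3, 0.27], [0.38, 0.23], [0.13, -0.32], [0.31, 0.05], [-0.4, 0.52], [-0.17, 0.24], [-0.28, 0.09]]
clamp scene [ 0.550786    0.20060773 -0.09459395]
[[1.58, -0.22], [-0.82, 0.35], [-0.18, -0.05], [-1.49, -0.43], [-0.23, -0.47], [0.21, -0.2], [-0.74, 0.6], [2.02, 0.43], [-0.29, 0.2]]
both [ 0.55130617  0.20048659 -0.09752348]
```

View pics/fit.png

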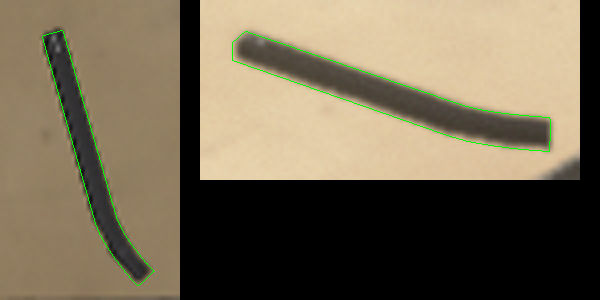

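```bash
cat >> h.py <<'E'
def to(P,yaw=None):
    "shift/turn in tool units from measured pose to TCP P and tool-x yaw"
    o=bot.get_obs(); Rt=R.from_quat(o['tool_rot']); d=np.array(P)-o['eef_pos']
    t=Rt.inv().apply(d)/.1; x=Rt.apply([1,0,0]); y0=np.arctan2(x[1],x[0])
    r=None if yaw is None else -((yaw-y0+np.pi)%(2*np.pi)-np.pi)/(np.pi/2)
    print('clk',round(o['clock'],2),'tcp',o['eef_pos'].round(4),'yaw',round(y0,4),'F',o['ft_force'].round(2),'T',o['ft_torque'].round(3),'w',o['grip_width'].round(4),'\n units',t.round(3),'roll',r, 'j',o['joint_pos'].round(2))
    return t,r
E
python3 -c "
from h import *
print(w('top',(229,181),.06)); to([.4245,-.136,.11],1.825)"
```

```text
[0.70027905 0.17425478 0.06      ]Traceback (most recent call last):
  File "<string>", line 3, in <module>
    print(w('top',(229,181),.06)); to([.4245,-.136,.11],1.825)
                                   ~~^^^^^^^^^^^^^^^^^^^^^^^^^
  File "h.py", line 27, in to
    print('clk',round(o['clock'],2),'tcp',o['eef_pos'].round(4),'yaw',round(y0,4),'F',o['ft_force'].round(2),'T',o['ft_torque'].round(3),'w',o['grip_width'].round(4),'\n units',t.round(3),'roll',r, 'j',o['joint_pos'].round(2))
                                                                                                                                             ^^^^^^^^^^^^^^^^^^^^^
AttributeError: 'float' object has no attribute 'round'
```

```bash
sed -i "s/o\['grip_width'\].round(4)/round(o['grip_width'],4)/" h.py; python3 -c "
from h import *
to([.4245,-.136,.11],1.825)"
```

```text
clk 0.1 tcp [0.181  0.4655 0.2555] yaw 1.2 F [0.17 0.12 0.73] T [-0.064 -0.038 -0.04 ] w 0.0855 
 units [-4.722  4.449  1.464] roll -0.39786205520173346 j [ 1.2   0.24  0.    1.34 -0.    1.57]
```

Call:
carry_out([
  [-0.35, 0.33, 0, 0, 1],
  [-0.7, 0.66, 0, 0, 1],
  [-0.95, 0.89, 0, 0, 1],
])

```text
clock: 0.4
eef_pos: [0.2297, 0.3428, 0.2556]
tool_rot: [0.825, 0.565, -0.001, 0.001]
ft_force: [1.0, -0.2, -0.5]
grip_width: 0.0856
```

Call:
carry_out([
  [-0.35, 0.33, 0, 0, 1],
  [-0.7, 0.66, 0, 0, 1],
  [-0.95, 0.89, 0, 0, 1],
])

```text
clock: 0.7
eef_pos: [0.2782, 0.2219, 0.256]
tool_rot: [0.826, 0.564, -0.0, 0.0]
ft_force: [0.3, 0.5, 0.3]
grip_width: 0.0855
```

Call:
carry_out([
  [-0.35, 0.33, 0, 0, 1],
  [-0.7, 0.66, 0, 0, 1],
  [-0.95, 0.89, 0, 0, 1],
])

```text
clock: 1.0
eef_pos: [0.3269, 0.1013, 0.2562]
tool_rot: [0.826, 0.564, -0.0, 0.0]
ft_force: [0.0, -0.1, 0.3]
grip_width: 0.0855
```

Call:
carry_out([
  [-0.35, 0.33, 0, 0, 1],
  [-0.7, 0.66, 0, 0, 1],
  [-0.95, 0.89, 0, 0, 1],
])

```text
clock: 1.3
eef_pos: [0.3757, -0.0196, 0.2562]
tool_rot: [0.826, 0.564, -0.0, 0.0]
ft_force: [0.7, 0.3, 0.1]
grip_width: 0.0855
```

Call:
carry_out([
  [-0.35, 0.33, 0.3, -0.08, 0],
  [-0.7, 0.66, 0.6, -0.16, 0],
  [-0.9, 0.87, 0.9, -0.24, 0],
  [-0.9, 0.87, 0.9, -0.32, 0],
  [-0.9, 0.87, 0.9, -0.398, 0],
  [-0.9, 0.87, 0.9, -0.398, 0],
])

```text
clock: 1.9
eef_pos: [0.4231, -0.1329, 0.1653]
tool_rot: [0.612, 0.791, -0.0, -0.001]
ft_force: [0.4, -0.3, 0.1]
grip_width: 0.0427
```

```bash
python3 -c "
from h import *
to([.4245,-.136,.028],1.825)"
```

```text
clk 1.9 tcp [ 0.4231 -0.1329  0.1653] yaw 1.8238 F [ 0.42 -0.27  0.06] T [0.024 0.002 0.007] w 0.0427 
 units [-0.036  0.008  1.373] roll -0.0007566135144128079 j [-0.3   0.2  -0.3   1.08  0.   -0.56]
```

Call:
carry_out([
  [-0.036, 0.008, 0.4, 0, 0],
  [-0.036, 0.008, 0.8, 0, 0],
  [-0.036, 0.008, 1, 0, 0],
  [-0.036, 0.008, 1, 0, 0],
])

```text
clock: 2.3
eef_pos: [0.4228, -0.1347, 0.0638]
tool_rot: [0.612, 0.791, -0.001, -0.003]
ft_force: [0.9, 0.0, -0.1]
grip_width: 0.0425
```

```bash
python3 -c "
from h import *
to([.4245,-.136,.028],1.825)
for n in('scene','top'): cv2.imwrite(f'pics/{n}1.png',imaging.camera(n)[:,:,::-1])
crop('pics/scene1.png','pics/c5.png',330,200,490,320,5)
crop('pics/top1.png','pics/c6.png',300,200,420,340,4)
"
```

```text
clk 2.3 tcp [ 0.4228 -0.1347  0.0638] yaw 1.8235 F [ 0.86  0.03 -0.14] T [ 0.029  0.033 -0.008] w 0.0425 
 units [-0.018  0.015  0.358] roll -0.0009635858967925447 j [-0.31  0.33 -0.44  0.82 -0.   -0.56]
```

View pics/c5.png

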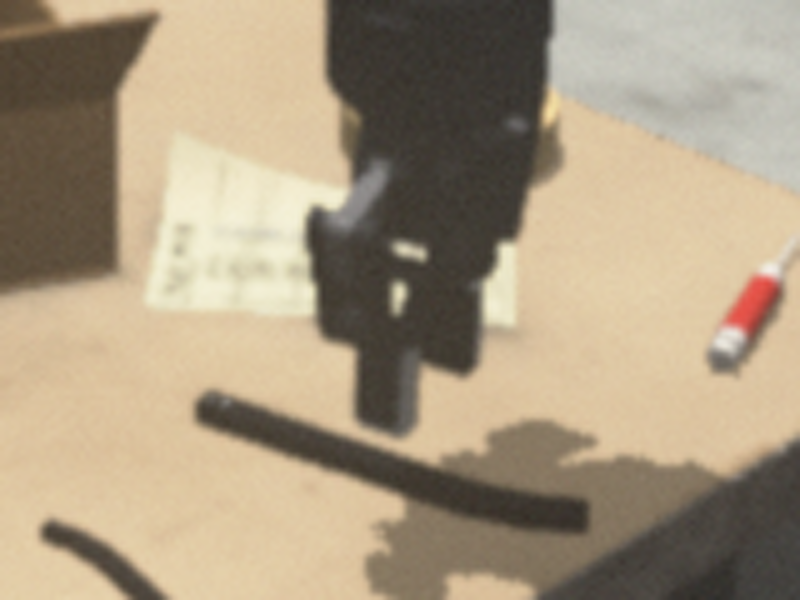

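View pics/c6.png

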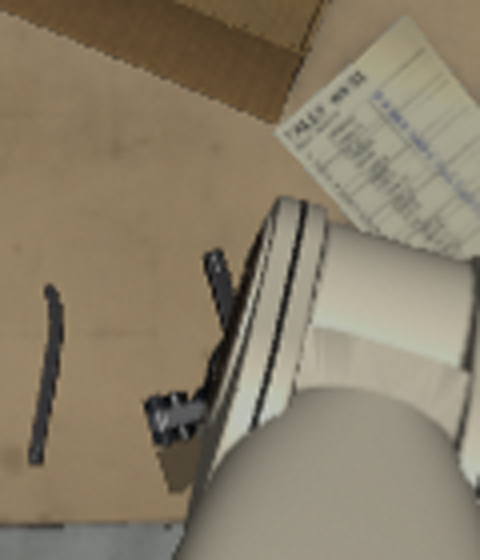

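The scene crop shows the open fingers hanging above the large temple, around scene px (408,280), straddling the shank. I'll go down and close on it.

Call:
carry_out([
  [-0.018, 0.015, 0.2, 0, 0],
  [-0.018, 0.015, 0.36, 0, 0],
  [-0.018, 0.015, 0.36, 0, 0],
  [-0.018, 0.015, 0.36, 0, -0.5],
  [-0.018, 0.015, 0.36, 0, -1],
  [-0.018, 0.015, 0.36, 0, -1],
  [-0.018, 0.015, 0.36, 0, -1],
  [-0.018, 0.015, 0.36, 0, -1],
  [-0.018, 0.015, 0.36, 0, -1],
])

```text
clock: 3.3
eef_pos: [0.4287, -0.1376, 0.032]
tool_rot: [0.612, 0.791, 0.001, 0.002]
ft_force: [-1.3, 0.6, 5.1]
grip_width: 0.009
```

```bash
python3 -c "
from h import *
to([.4245,-.136,.028],1.825)"
```

```text
clk 3.3 tcp [ 0.4287 -0.1376  0.032 ] yaw 1.8251 F [-1.29  0.59  5.06] T [ 0.066  0.157 -0.006] w 0.009 
 units [ 0.026 -0.036  0.04 ] roll 5.0196261488409815e-05 j [-0.31  0.38 -0.46  0.72  0.   -0.56]
```

```bash
python3 -c "
from h import *
to([.4245,-.136,.028],1.825)
for n in('scene',): cv2.imwrite(f'pics/{n}2.png',imaging.camera(n)[:,:,::-1])
crop('pics/scene2.png','pics/c7.png',330,200,490,320,5)
"
```

```text
clk 3.3 tcp [ 0.4287 -0.1376  0.032 ] yaw 1.8251 F [-1.29  0.59  5.06] T [ 0.066  0.157 -0.006] w 0.009 
 units [ 0.026 -0.036  0.04 ] roll 5.0196261488409815e-05 j [-0.31  0.38 -0.46  0.72  0.   -0.56]
```

View pics/c7.png

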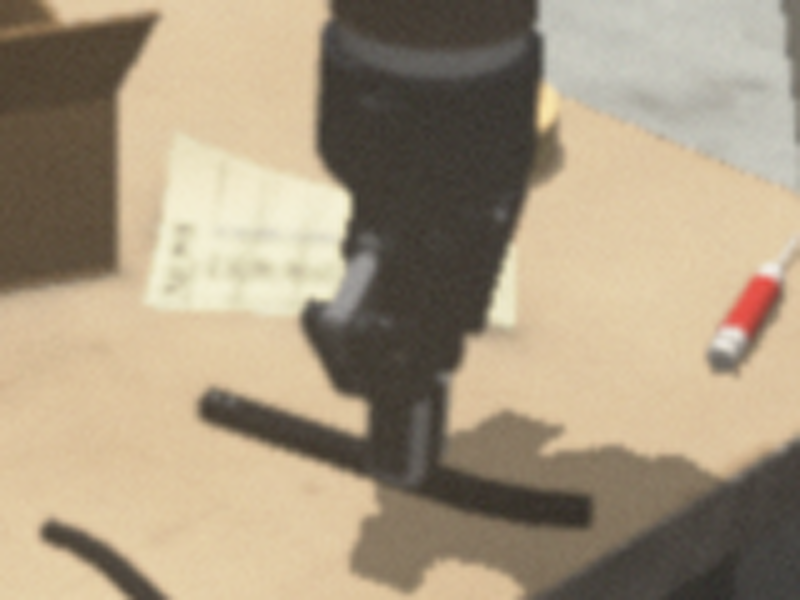

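Call:
carry_out([
  [0, 0, -0.2, 0, -1],
  [0, 0, -0.4, 0, -1],
  [0, 0, -0.6, 0, -1],
  [0, 0, -0.6, 0, -1],
])

```text
clock: 3.75
eef_pos: [0.4299, -0.138, 0.0936]
tool_rot: [0.612, 0.791, 0.001, 0.003]
ft_force: [0.5, 0.3, -1.3]
grip_width: 0.0089
```

```bash
python3 -c "
from h import *
to([.4245,-.136,.028],1.825)
for n in('scene',): cv2.imwrite(f'pics/{n}3.png',imaging.camera(n)[:,:,::-1])
crop('pics/scene3.png','pics/c8.png',330,200,490,320,5)
"
```

```text
clk 3.75 tcp [ 0.4299 -0.138   0.0936] yaw 1.825 F [ 0.45  0.35 -1.27] T [ 0.007 -0.06  -0.019] w 0.0089 
 units [ 0.036 -0.051  0.656] roll -1.5531179007730684e-05 j [-0.31  0.29 -0.39  0.88  0.   -0.56]
```

View pics/c8.png

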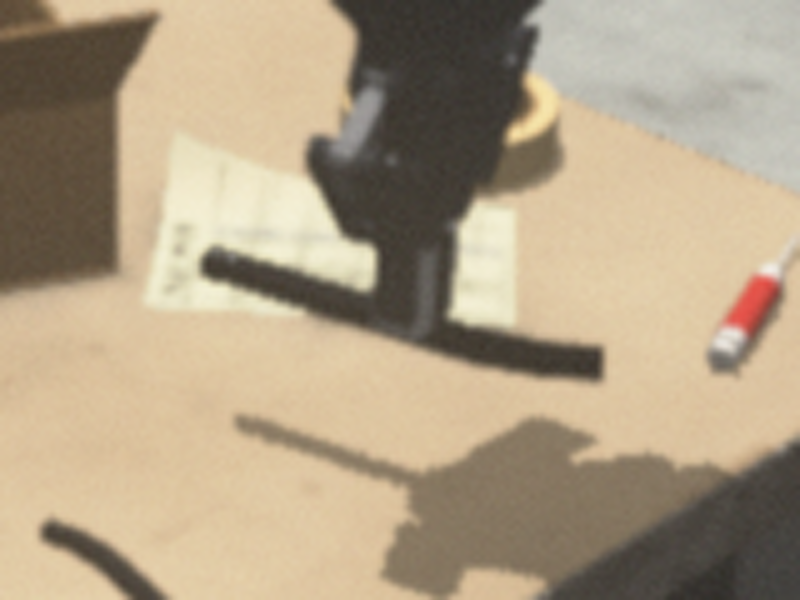

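Call:
carry_out([
  [0, 0, -0.3, 0.09, -1],
  [0, 0, -0.5, 0.18, -1],
  [0, 0, -0.5, 0.2242, -1],
  [0, 0, -0.5, 0.2242, -1],
  [0, 0, -0.5, 0.2242, -1],
])

```text
clock: 4.3
eef_pos: [0.4266, -0.137, 0.1395]
tool_rot: [0.74, 0.672, -0.0, -0.001]
ft_force: [-1.2, 1.0, -0.2]
grip_width: 0.009
```

```bash
python3 -c "
from h import *
to([.4014,.2152,.12],1.473)"
```

```text
clk 4.3 tcp [ 0.4266 -0.137   0.1395] yaw 1.4745 F [-1.19  0.97 -0.16] T [0.026 0.025 0.06 ] w 0.009 
 units [ 3.481 -0.59   0.197] roll 0.0009346828934388093 j [-0.31  0.23 -0.33  1.01  0.   -0.21]
```

Call:
carry_out([
  [0.3, -0.05, 0, 0, -1],
  [0.6, -0.1, 0, 0, -1],
  [0.9, -0.15, 0, 0, -1],
  [0.9, -0.15, 0, 0, -1],
])

```text
clock: 4.7
eef_pos: [0.4198, -0.0436, 0.1392]
tool_rot: [0.739, 0.674, -0.001, -0.001]
ft_force: [-0.4, 0.1, 0.1]
grip_width: 0.0091
```

Call:
carry_out([
  [0.3, -0.05, 0, 0, -1],
  [0.6, -0.1, 0, 0, -1],
  [0.9, -0.15, 0, 0, -1],
])

```text
clock: 5.0
eef_pos: [0.4146, 0.0451, 0.1396]
tool_rot: [0.741, 0.672, -0.001, -0.0]
ft_force: [0.2, -0.7, -0.5]
grip_width: 0.0092
```

Call:
carry_out([
  [0.3, -0.05, 0, 0, -1],
  [0.6, -0.1, 0, 0, -1],
  [0.9, -0.15, 0, 0, -1],
])

```text
clock: 5.3
eef_pos: [0.4086, 0.1363, 0.1396]
tool_rot: [0.741, 0.672, -0.001, -0.0]
ft_force: [0.8, -0.2, 0.3]
grip_width: 0.0089
```

Call:
carry_out([
  [0.3, -0.05, 0.1, 0, -1],
  [0.6, -0.1, 0.2, 0, -1],
  [0.78, -0.14, 0.3, 0, -1],
  [0.78, -0.14, 0.3, 0, -1],
  [0.78, -0.14, 0.3, 0, -1],
])

```text
clock: 5.8
eef_pos: [0.4022, 0.2142, 0.1095]
tool_rot: [0.74, 0.672, -0.001, 0.0]
ft_force: [-0.1, -0.5, -0.2]
grip_width: 0.0089
```

```bash
python3 -c "
from h import *
to([.4014,.2152,.054],1.473)
for n in('scene','top'): cv2.imwrite(f'pics/{n}4.png',imaging.camera(n)[:,:,::-1])
crop('pics/scene4.png','pics/c9.png',120,230,300,440,4)
crop('pics/top4.png','pics/c10.png',170,210,280,340,5)
"
```

```text
clk 5.8 tcp [0.4022 0.2142 0.1095] yaw 1.474 F [-0.13 -0.53 -0.18] T [ 0.011 -0.04   0.033] w 0.0089 
 units [ 0.01  -0.008  0.555] roll 0.0006489971649956984 j [ 0.49  0.28 -0.35  0.94 -0.    0.59]
```

View pics/scene4.png

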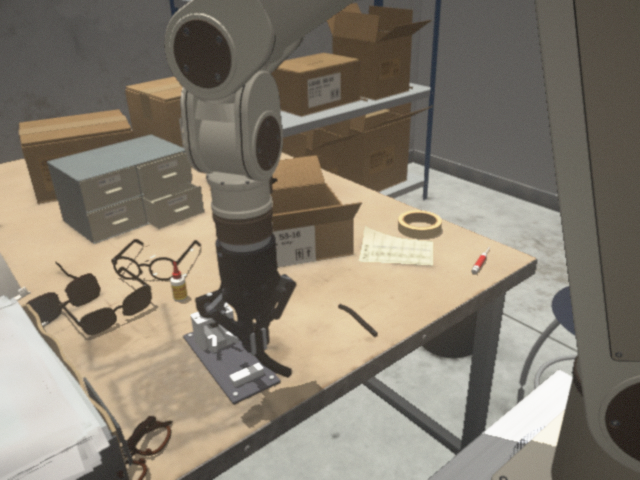

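View pics/c10.png

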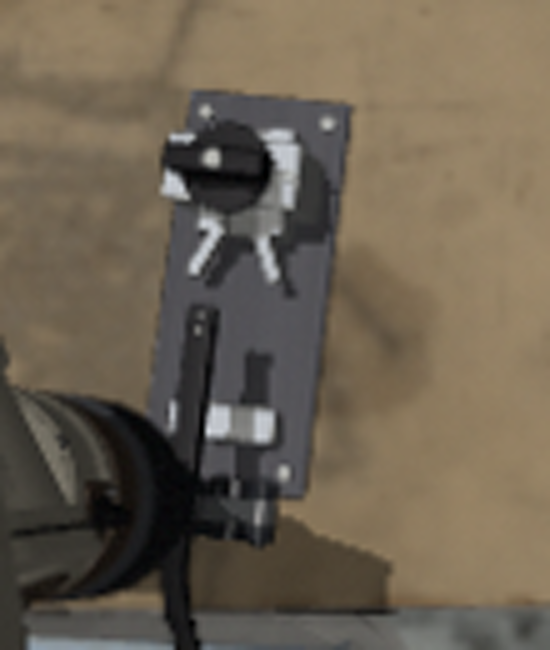

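```bash
cat >> h.py <<'E'
C0=np.array([.5517,.2005]);CY=-.099
def cl(P):
    d=np.array(P)[:2]-C0;c,s=np.cos(CY),np.sin(CY);return np.array([d[0]*c+d[1]*s,-d[0]*s+d[1]*c])
def wc(x,y,z):
    c,s=np.cos(CY),np.sin(CY);return np.array([C0[0]+c*x-s*y,C0[1]+s*x+c*y,z])
E
python3 -c "
from h import *
f=lambda x,y:(170+x/5-.4,210+y/5-.4)
for z in(.083,.0875,.092):
    print(z,[cl(w('top',f(*p),z)).round(4).tolist() for p in[(202.5,308),(190,450),(201,320)]], 'tcp',cl(bot.get_obs()['eef_pos']))
crop('pics/scene4.png','pics/c9.png',180,280,310,410,6)
"
```

```text
0.083 [[-0.0646, -0.0004], [-0.127, -0.0025], [-0.0699, -0.0004]] tcp [-0.14950667 -0.00142826]
0.0875 [[-0.0649, -0.0016], [-0.127, -0.0037], [-0.0702, -0.0016]] tcp [-0.14950667 -0.00142826]
0.092 [[-0.0652, -0.0028], [-0.127, -0.0049], [-0.0704, -0.0028]] tcp [-0.14950667 -0.00142826]
```

View pics/c9.png

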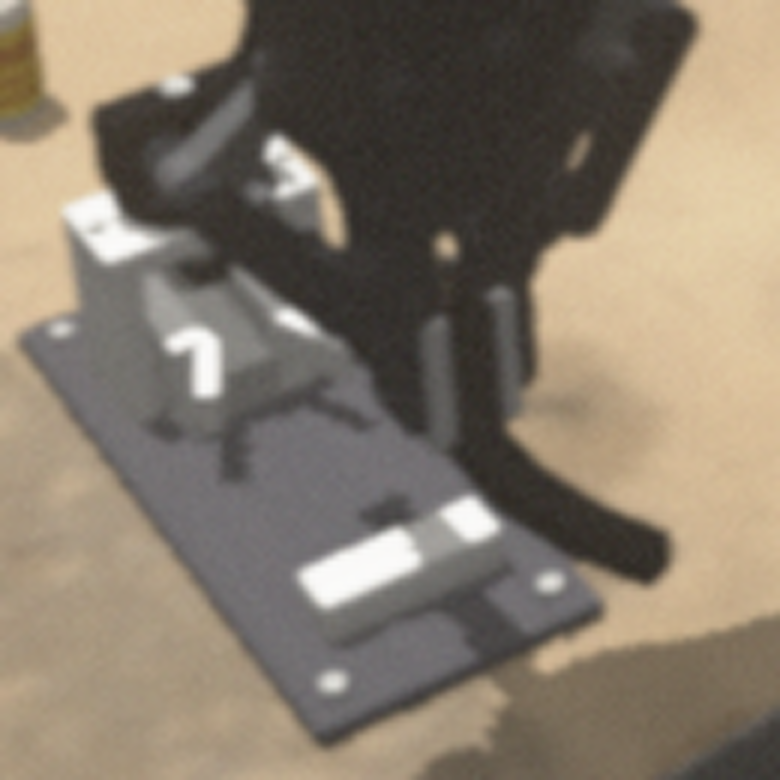

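```bash
python3 -c "
from h import *
to(wc(-.1495,.0015,.055),1.467)"
```

```text
clk 5.9 tcp [0.4028 0.2139 0.1103] yaw 1.4721 F [ 0.08 -0.17 -0.28] T [-0.045  0.006  0.017] w 0.0091 
 units [0.03  0.    0.553] roll 0.003232556734719716 j [ 0.49  0.28 -0.35  0.94 -0.    0.59]
```

Call:
carry_out([
  [0.03, 0, 0.2, 0.003, -1],
  [0.03, 0, 0.4, 0.003, -1],
  [0.03, 0, 0.55, 0.003, -1],
  [0.03, 0, 0.55, 0.003, -1],
  [0.03, 0, 0.55, 0.003, -1],
])

```text
clock: 6.4
eef_pos: [0.4033, 0.2172, 0.0558]
tool_rot: [0.743, 0.669, 0.0, 0.0]
ft_force: [0.4, 0.5, -0.7]
grip_width: 0.0089
```

```bash
python3 -c "
from h import *
to(wc(-.1495,.0015,.055),1.467)
for n in('scene','top'): cv2.imwrite(f'pics/{n}5.png',imaging.camera(n)[:,:,::-1])
crop('pics/scene5.png','pics/c11.png',180,290,310,410,5)
crop('pics/top5.png','pics/c12.png',180,220,260,320,6)
print(cl(bot.get_obs()['eef_pos']))
"
```

```text
clk 6.4 tcp [0.4033 0.2172 0.0558] yaw 1.467 F [ 0.42  0.5  -0.72] T [-0.004 -0.017  0.019] w 0.0089 
 units [-0.004 -0.002  0.008] roll -2.00421754718868e-05 j [ 0.49  0.36 -0.42  0.8  -0.    0.6 ]
[-0.14883822  0.00261188]
```

View pics/c11.png

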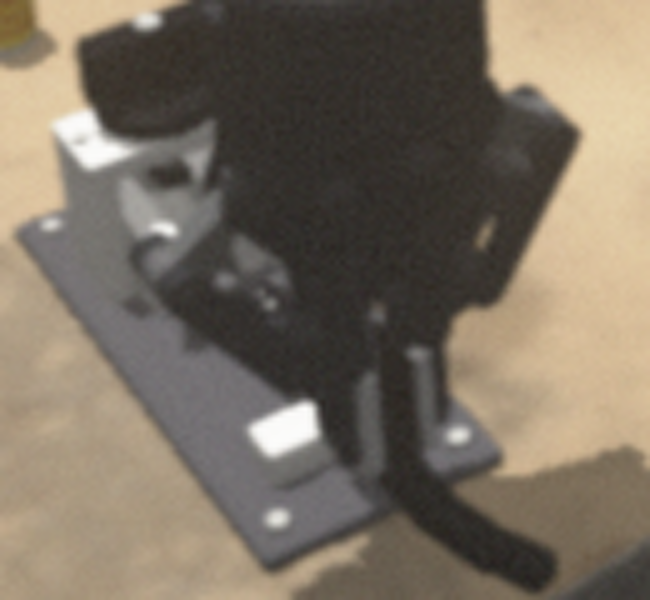

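View pics/c12.png

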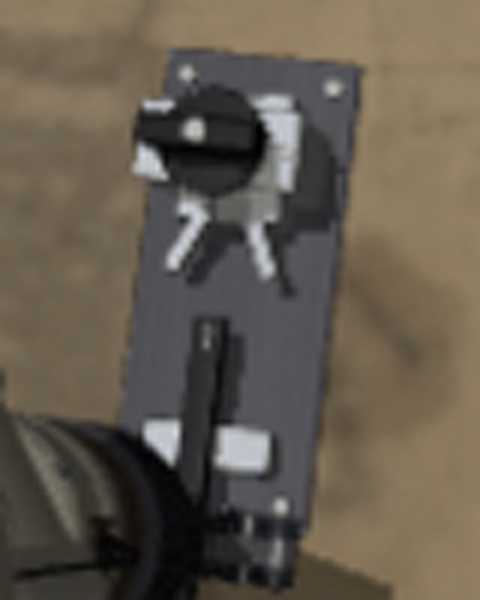

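```bash
python3 -c "
from h import *
f=lambda x,y:(180+x/6-.42,220+y/6-.42)
for p in[(212,321),(206,400),(193,480),(172,266),(267,277),(186,205),(254,215)]: print(p,cl(w('top',f(*p),.034)).round(4))
"
```

```text
(212, 321) [-0.0647  0.0008]
(206, 400) [-0.0951 -0.0005]
(193, 480) [-0.1259  0.0008]
(172, 266) [-0.0448  0.0191]
(267, 277) [-0.0458 -0.0185]
(186, 205) [-0.0207  0.0166]
(254, 215) [-0.0222 -0.0105]
```

Call:
carry_out([
  [0, 0.1, 0, 0, -1],
  [0, 0.2, 0, 0, -1],
  [0, 0.3, 0, 0, -1],
  [0, 0.4, 0, 0, -1],
  [0, 0.5, 0, 0, -1],
  [0, 0.6, 0, 0, -1],
  [0, 0.6, 0, 0, -1],
])

```text
clock: 7.2
eef_pos: [0.4645, 0.2113, 0.0553]
tool_rot: [0.743, 0.669, 0.0, 0.001]
ft_force: [0.5, -1.5, -0.6]
grip_width: 0.0089
```

```bash
python3 -c "
from h import *
to(wc(-.07,.0015,.054),1.4718)
for n in('scene','top'): cv2.imwrite(f'pics/{n}6.png',imaging.camera(n)[:,:,::-1])
crop('pics/scene6.png','pics/c13.png',180,270,310,390,5)
crop('pics/top6.png','pics/c14.png',180,220,260,320,6)
print(cl(bot.get_obs()['eef_pos']))
"
```

```text
clk 7.2 tcp [0.4645 0.2113 0.0553] yaw 1.4668 F [ 0.55 -1.52 -0.58] T [-0.331 -0.175 -0.097] w 0.0089 
 units [-0.006  0.179  0.013] roll -0.0031755138394649884 j [ 0.43  0.44 -0.28  0.85 -0.    0.53]
[-0.08922491  0.00211651]
```

View pics/c13.png

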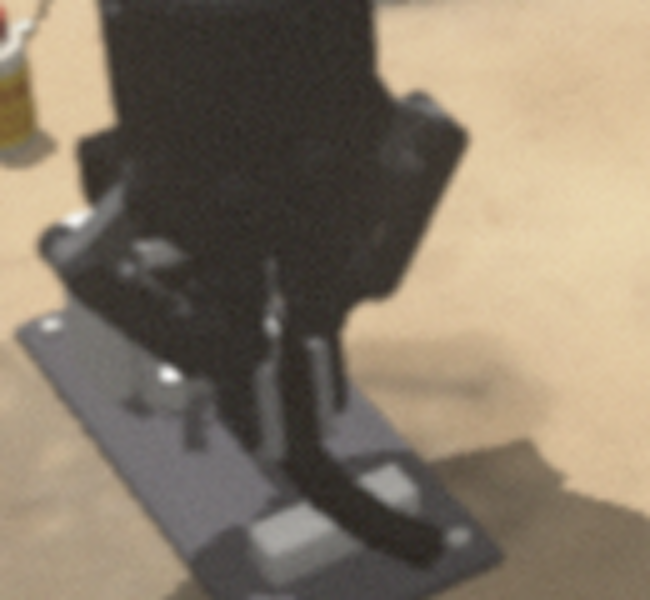

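View pics/c14.png

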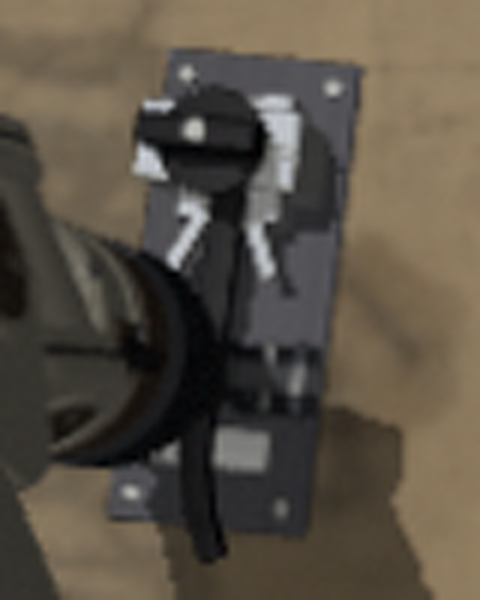

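Call:
carry_out([
  [-0.006, 0.05, 0.012, 0, -1],
  [-0.006, 0.1, 0.016, 0, -1],
  [-0.006, 0.14, 0.016, 0, -1],
  [-0.006, 0.14, 0.016, 0, -1],
])

```text
clock: 7.7
eef_pos: [0.477, 0.2096, 0.0537]
tool_rot: [0.743, 0.67, 0.0, 0.0]
ft_force: [0.1, -0.7, -0.6]
grip_width: 0.0092
```

Call:
carry_out([
  [0, 0.02, 0, 0, -1],
  [0, 0.03, 0, 0, -1],
  [0, 0.03, 0, 0, -1],
])

```text
clock: 8.0
eef_pos: [0.4794, 0.2093, 0.0537]
tool_rot: [0.742, 0.67, -0.0, 0.0]
ft_force: [-0.2, -1.4, -1.1]
grip_width: 0.0084
```

```bash
python3 -c "
from h import *
to(wc(-.07,.001,.0525),1.4718)
print(cl(bot.get_obs()['eef_pos']))
"
```

```text
clk 8.0 tcp [0.4794 0.2093 0.0537] yaw 1.4682 F [-0.19 -1.42 -1.05] T [-0.316  0.092 -0.054] w 0.0084 
 units [-0.006  0.028  0.012] roll -0.002275311671319029 j [ 0.41  0.46 -0.24  0.86 -0.    0.51]
[-0.07283201  0.00163588]
```

Call:
carry_out([
  [-0.005, 0.01, 0, 0, -1],
  [-0.005, 0.02, 0, 0, -1],
  [-0.005, 0.02, 0, 0, -1],
])

```text
clock: 8.3
eef_pos: [0.4807, 0.2089, 0.0535]
tool_rot: [0.742, 0.67, -0.0, -0.001]
ft_force: [-3.2, 0.4, -0.1]
grip_width: 0.009
```

Call:
carry_out([
  [0, 0.01, 0, 0, -1],
  [0, 0.01, 0, 0, -1],
])

```text
clock: 8.5
eef_pos: [0.4808, 0.2087, 0.0532]
tool_rot: [0.742, 0.67, -0.001, -0.001]
ft_force: [-4.5, 1.0, 0.2]
grip_width: 0.0088
```

Call:
carry_out([
  [0, 0.01, 0, 0, -1],
  [0, 0.01, 0, 0, -1],
])

```text
clock: 8.7
eef_pos: [0.4808, 0.2086, 0.0529]
tool_rot: [0.742, 0.67, -0.002, -0.002]
ft_force: [-6.4, 0.7, 0.7]
grip_width: 0.0091
```

Call:
carry_out([
  [0, 0.01, 0, 0, -1],
  [0, 0.01, 0, 0, -1],
])

```text
clock: 8.9
eef_pos: [0.4809, 0.2084, 0.0526]
tool_rot: [0.742, 0.67, -0.003, -0.003]
ft_force: [-9.3, 0.6, 0.5]
grip_width: 0.0088
```

Call:
carry_out([
  [0, 0, 0.005, 0, -1],
  [0, 0, 0.01, 0, -1],
  [0, 0, 0.01, 0, -1],
])

```text
clock: 9.2
eef_pos: [0.4809, 0.2085, 0.0525]
tool_rot: [0.742, 0.67, -0.002, -0.002]
ft_force: [-10.0, 0.7, 6.7]
grip_width: 0.0091
```

Call:
carry_out([
  [0, 0, 0.005, 0, -1],
  [0, 0, 0.01, 0, -1],
  [0, 0, 0.01, 0, -1],
])

```text
clock: 9.5
eef_pos: [0.4809, 0.2085, 0.0523]
tool_rot: [0.742, 0.67, -0.002, -0.002]
ft_force: [-10.8, -0.5, 12.7]
grip_width: 0.0091
```

```bash
python3 -c "
from h import *
to(wc(-.07,.001,.0525),1.4718)
print(cl(bot.get_obs()['eef_pos']))
"
```

```text
clk 9.5 tcp [0.4809 0.2085 0.0523] yaw 1.4695 F [-10.82  -0.55  12.67] T [-0.077  2.535  0.042] w 0.0091 
 units [ 0.     0.012 -0.003] roll -0.0014371138007479181 j [ 0.41  0.47 -0.24  0.87  0.    0.51]
[-0.07120607  0.00095678]
```

Call:
carry_out([
  [0, -0.01, -0.015, 0, -1],
  [0, -0.01, -0.015, 0, -0.6],
  [0, -0.01, -0.015, 0, -0.3],
  [0, -0.01, -0.015, 0, -0.1],
  [0, -0.01, -0.015, 0, -0.1],
])

```text
clock: 10.0
eef_pos: [0.4842, 0.2086, 0.0534]
tool_rot: [0.742, 0.67, 0.001, 0.0]
ft_force: [-0.9, -0.4, 0.3]
grip_width: 0.0385
```

Call:
carry_out([
  [0, 0, -0.2, 0, -0.1],
  [0, 0, -0.5, 0, -0.1],
  [0, -0.1, -0.9, 0, -0.1],
  [0, -0.3, -1, 0, -0.1],
  [0, -0.6, -1, 0, -0.1],
  [0, -0.6, -1, 0, -0.1],
])

```text
clock: 10.6
eef_pos: [0.4209, 0.2144, 0.1536]
tool_rot: [0.742, 0.671, -0.001, -0.0]
ft_force: [0.6, -0.2, -0.8]
grip_width: 0.0385
```

```bash
python3 -c "
from h import *
to(wc(0,0,.17),CY+np.pi)
for n in('scene','top'): cv2.imwrite(f'pics/{n}7.png',imaging.camera(n)[:,:,::-1])
crop('pics/scene7.png','pics/c15.png',180,270,310,390,5)
crop('pics/top7.png','pics/c16.png',180,220,260,320,6)
print(cl(bot.get_obs()['eef_pos']))
"
```

```text
clk 10.6 tcp [0.4209 0.2144 0.1536] yaw 1.4699 F [ 0.56 -0.17 -0.81] T [0.012 0.043 0.002] w 0.0385 
 units [-0.006  1.315 -0.166] roll -1.001234182384499 j [ 0.47  0.26 -0.25  1.06  0.    0.57]
[-0.12867857  0.00158387]
```

View pics/c15.png

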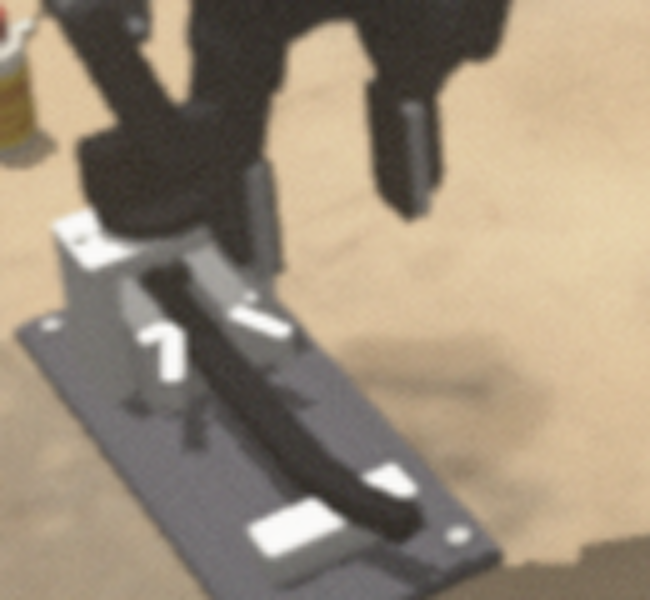

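View pics/c16.png

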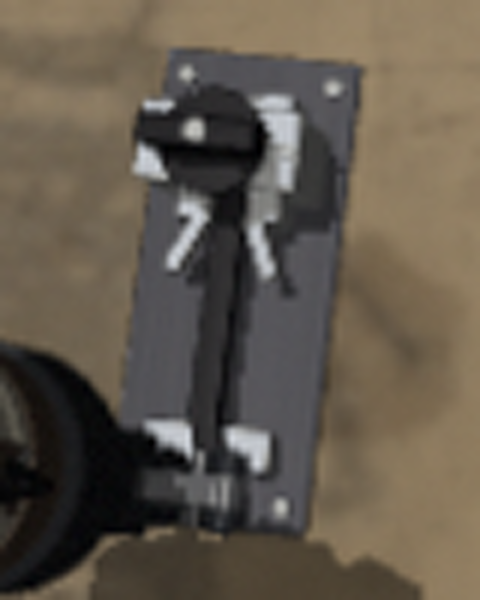

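```bash
python3 -c "
from h import *
i=cv2.imread('pics/scene7.png')
i=i[270:390,180:310]; i=cv2.resize(i,None,fx=5,fy=5,interpolation=cv2.INTER_CUBIC)
xs=np.linspace(-78,-40,8); t=(-40-xs)/38; y=-13*t**1.5
C=np.array(list(zip(xs,y))+[(75,0)])/1000
d=np.gradient(C,axis=0); d/=np.linalg.norm(d,axis=1)[:,None]; n=np.c_[-d[:,1],d[:,0]]*.006
for z,c in((.030,(0,255,0)),(.020,(0,0,255))):
  P=np.r_[C+n,(C-n)[::-1]]
  u=px('scene',[wc(p[0]-.061,p[1],z) for p in P]); u=((u-[180,270]+.5)*5-.5).round().astype(int)
  cv2.polylines(i,[u],True,c,1)
cv2.imwrite('pics/c17.png',i)
"
```

```text
(no output)
```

View pics/c17.png

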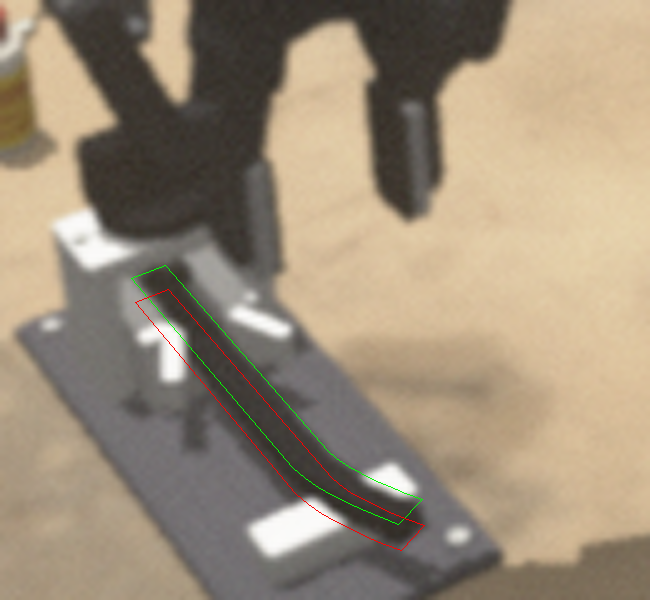

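Call:
carry_out([
  [0, 0, -0.2, -0.09, -0.1],
  [0, 0, -0.3, -0.18, -0.1],
  [0, 0.2, -0.3, -0.27, -0.1],
  [0, 0.4, -0.3, -0.36, -0.1],
  [0, 0.6, -0.3, -0.45, -0.1],
  [0, 0.8, -0.3, -0.54, -0.1],
  [0, 1, -0.3, -0.63, -0.1],
  [0, 1, -0.3, -0.72, -0.1],
  [0, 1, -0.3, -0.81, -0.1],
  [0, 1, -0.3, -0.9, -0.1],
  [0, 1, -0.3, -1, -0.1],
  [0, 1, -0.3, -1, -0.1],
  [0, 1, -0.3, -1, -0.1],
])

```text
clock: 12.0
eef_pos: [0.5238, 0.2042, 0.1828]
tool_rot: [0.053, 0.999, -0.0, -0.0]
ft_force: [-0.3, 0.4, -0.4]
grip_width: 0.0384
```

```bash
python3 -c "
from h import *
to(wc(0,0,.15),CY+np.pi)"
```

```text
clk 12.0 tcp [0.5238 0.2042 0.1828] yaw 3.0356 F [-0.26  0.42 -0.42] T [-0.014  0.007  0.01 ] w 0.0384 
 units [-0.281 -0.007  0.328] roll -0.004421953945191668 j [ 0.37  0.4   0.04  1.21 -0.   -1.09]
```

Call:
carry_out([
  [-0.14, 0, 0.1, 0, -0.1],
  [-0.28, -0.007, 0.3, -0.0044, -0.1],
  [-0.28, -0.007, 0.33, -0.0044, -0.1],
  [-0.28, -0.007, 0.33, -0.0044, -0.1],
])

```text
clock: 12.4
eef_pos: [0.5503, 0.2005, 0.1491]
tool_rot: [0.049, 0.999, -0.0, -0.001]
ft_force: [-0.3, -0.8, -1.4]
grip_width: 0.0385
```

```bash
python3 -c "
from h import *
to(wc(0,0,.108),CY+np.pi)
for n in('scene','top'): cv2.imwrite(f'pics/{n}8.png',imaging.camera(n)[:,:,::-1])
crop('pics/scene8.png','pics/c18.png',160,210,290,360,5)
crop('pics/top8.png','pics/c19.png',160,200,260,320,5)
"
```

```text
clk 12.4 tcp [0.5503 0.2005 0.1491] yaw 3.0441 F [-0.33 -0.76 -1.41] T [-0.039  0.036  0.008] w 0.0385 
 units [-0.015  0.002  0.411] roll 0.0009860135136642715 j [ 0.35  0.47  0.06  1.16  0.   -1.12]
```

View pics/c18.png

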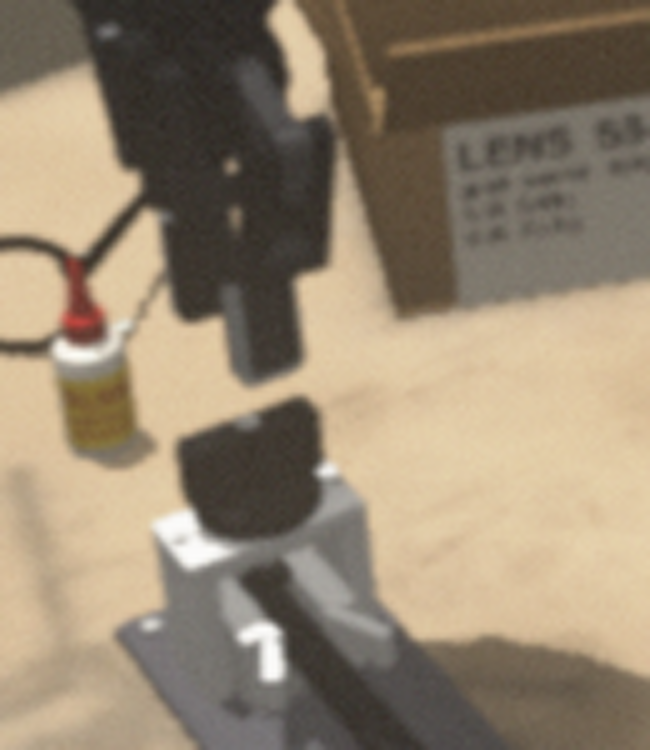

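View pics/c19.png

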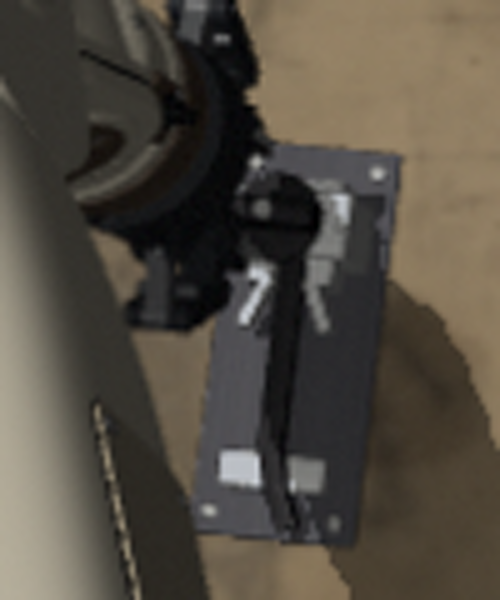

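Call:
carry_out([
  [-0.015, 0.002, 0.2, 0.001, -0.1],
  [-0.015, 0.002, 0.4, 0.001, -0.1],
  [-0.015, 0.002, 0.4, 0.001, -0.1],
  [-0.015, 0.002, 0.4, 0.001, -0.1],
])

```text
clock: 12.9
eef_pos: [0.5523, 0.2011, 0.1111]
tool_rot: [0.049, 0.999, 0.0, 0.0]
ft_force: [-0.6, -0.4, -0.5]
grip_width: 0.0382
```

```bash
python3 -c "
from h import *
to(wc(0,0,.108),CY+np.pi)"
```

```text
clk 12.9 tcp [0.5523 0.2011 0.1111] yaw 3.0444 F [-0.62 -0.37 -0.55] T [ 0.005 -0.082  0.008] w 0.0382 
 units [ 0.006 -0.007  0.031] roll 0.0011649158480223595 j [ 0.35  0.51  0.01  1.07  0.   -1.12]
```

Call:
carry_out([
  [0, 0, 0.03, 0.001, -0.1],
  [0, 0, 0.03, 0.001, -0.5],
  [0, 0, 0.03, 0.001, -1],
  [0, 0, 0.03, 0.001, -1],
  [0, 0, 0.03, 0.001, -1],
  [0, 0, 0.03, 0.001, -1],
  [0, 0, 0.03, 0.001, -1],
])

```text
clock: 13.6
eef_pos: [0.5517, 0.2012, 0.1083]
tool_rot: [0.049, 0.999, 0.0, -0.0]
ft_force: [-4.2, 0.0, 4.9]
grip_width: 0.0115
```

```bash
python3 -c "
from h import *
to(wc(0,0,.108),CY+np.pi)"
```

```text
clk 13.6 tcp [0.5517 0.2012 0.1083] yaw 3.0427 F [-4.23  0.04  4.93] T [ 0.083  0.861 -0.177] w 0.0115 
 units [-0.    -0.007  0.003] roll 8.901412464423325e-05 j [ 0.35  0.51  0.    1.07  0.   -1.12]
```

Call:
carry_out([
  [0, 0, 0, 0.06, -1],
  [0, 0, 0, 0.12, -1],
  [0, 0, 0, 0.18, -1],
  [0, 0, 0, 0.24, -1],
  [0, 0, 0, 0.3, -1],
])

```text
clock: 14.1
eef_pos: [0.552, 0.2012, 0.1084]
tool_rot: [0.283, 0.959, 0.0, -0.0]
ft_force: [-4.0, -0.4, 4.8]
grip_width: 0.0114
```

```bash
cat > s.py <<'E'
from h import *
o=bot.get_obs(); x=R.from_quat(o['tool_rot']).apply([1,0,0]); a=np.pi+CY-np.arctan2(x[1],x[0])
print('clk',round(o['clock'],2),'turned',round(a,4),'Tz',round(o['ft_torque'][2],3),'F',o['ft_force'].round(1),'T',o['ft_torque'].round(2),'w',round(o['grip_width'],4),'cl',cl(o['eef_pos']).round(4),round(o['eef_pos'][2],4),'tau6',round(o['tau'][5],3))
E
python3 s.py
```

```text
clk 14.1 turned 0.4742 Tz 0.108 F [-4.  -0.4  4.8] T [-0.09  0.71  0.11] w 0.0114 cl [0.0002 0.0007] 0.1084 tau6 -0.649
```

Call:
carry_out([
  [0, 0, 0, 0.04, -1],
  [0, 0, 0, 0.06, -1],
])

```text
clock: 14.3
eef_pos: [0.552, 0.2011, 0.1083]
tool_rot: [0.327, 0.945, 0.0, -0.0]
ft_force: [-2.7, -0.2, 5.2]
grip_width: 0.011
```

```bash
python3 s.py
```

```text
clk 14.3 turned 0.5665 Tz 0.211 F [-2.7 -0.2  5.2] T [-0.1   0.77  0.21] w 0.011 cl [0.0002 0.0006] 0.1083 tau6 -0.011
```

Call:
carry_out([
  [0, 0, 0, 0.04, -1],
  [0, 0, 0, 0.06, -1],
])

```text
clock: 14.5
eef_pos: [0.552, 0.2011, 0.1084]
tool_rot: [0.371, 0.929, 0.0, -0.0]
ft_force: [-4.2, -0.4, 5.2]
grip_width: 0.0114
```

```bash
python3 s.py
```

```text
clk 14.5 turned 0.6607 Tz 0.13 F [-4.2 -0.4  5.2] T [-0.08  0.7   0.13] w 0.0114 cl [0.0003 0.0006] 0.1084 tau6 -0.022
```

Call:
carry_out([
  [0, 0, 0, 0.02, -1],
  [0, 0, 0, 0.04, -1],
])

```text
clock: 14.7
eef_pos: [0.552, 0.201, 0.1083]
tool_rot: [0.4, 0.917, 0.0, -0.0]
ft_force: [-2.9, -0.8, 5.0]
grip_width: 0.0112
```

```bash
python3 s.py
```

```text
clk 14.7 turned 0.723 Tz 0.144 F [-2.9 -0.8  5. ] T [-0.11  0.67  0.14] w 0.0112 cl [0.0002 0.0006] 0.1083 tau6 -0.144
```

```bash
cat > s.py <<'E'
from h import *
T=[];F=[];A=[]
for k in range(5):
    if k: imaging.camera('top')
    o=bot.get_obs(); x=R.from_quat(o['tool_rot']).apply([1,0,0]); A.append(np.pi+CY-np.arctan2(x[1],x[0])); T.append(o['ft_torque'][2]);F.append(o['ft_force'])
print('clk',round(o['clock'],2),'turned',round(np.mean(A),4),'Tz',np.round(T,3),'mean',round(np.mean(T),3),'F',np.mean(F,0).round(1),'w',round(o['grip_width'],4),'cl',cl(o['eef_pos']).round(4),round(o['eef_pos'][2],4))
E
python3 s.py
```

```text
clk 14.9 turned 0.7229 Tz [ 0.144  0.011 -0.068 -0.085 -0.099] mean -0.02 F [-3.2 -0.3  5.1] w 0.0113 cl [0.0003 0.0006] 0.1083
```

Call:
carry_out([
  [0, 0, 0, 0.02, -1],
  [0, 0, 0, 0.04, -1],
])

```text
clock: 15.1
eef_pos: [0.552, 0.201, 0.1084]
tool_rot: [0.428, 0.904, 0.0, -0.0]
ft_force: [-3.9, -1.1, 5.1]
grip_width: 0.0113
```

```bash
python3 s.py
```

```text
clk 15.3 turned 0.7858 Tz [ 0.087 -0.061 -0.075 -0.106 -0.086] mean -0.048 F [-3.4 -0.5  5. ] w 0.0114 cl [0.0003 0.0005] 0.1083
```

Call:
carry_out([
  [0, 0, 0, 0.02, -1],
  [0, 0, 0, 0.04, -1],
])

```text
clock: 15.5
eef_pos: [0.5521, 0.201, 0.1084]
tool_rot: [0.456, 0.89, 0.0, -0.0]
ft_force: [-3.6, -0.1, 5.5]
grip_width: 0.0112
```

```bash
python3 s.py
```

```text
clk 15.7 turned 0.8486 Tz [ 0.138 -0.013 -0.073 -0.109 -0.096] mean -0.031 F [-3.5  0.2  5.4] w 0.0111 cl [0.0003 0.0005] 0.1084
```

```bash
cat > t.py <<'E'
from h import *
o=bot.get_obs(); x=R.from_quat(o['tool_rot']).apply([1,0,0]); a=np.pi+CY-np.arctan2(x[1],x[0])
s='clk %.2f turned %.4f Tz %.3f v6 %.3f Fz %.1f w %.4f tau6 %.3f'%(o['clock'],a,o['ft_torque'][2],o['joint_vel'][5],o['ft_force'][2],o['grip_width'],o['tau'][5])
print(s); open('log.txt','a').write(s+'\n')
E
```

Call:
carry_out([
  [0, 0, 0, 0.015, -1],
  [0, 0, 0, 0.03, -1],
])

```text
clock: 15.9
eef_pos: [0.5521, 0.201, 0.1084]
tool_rot: [0.477, 0.879, 0.0, -0.0]
ft_force: [-3.1, -0.6, 4.8]
grip_width: 0.011
```

```bash
python3 t.py
```

```text
clk 15.90 turned 0.8956 Tz 0.110 v6 0.234 Fz 4.8 w 0.0110 tau6 -0.080
```

Call:
carry_out([
  [0, 0, 0, 0.02, -1],
])

```text
clock: 16.0
eef_pos: [0.5521, 0.201, 0.1084]
tool_rot: [0.491, 0.871, 0.0, -0.0]
ft_force: [-2.7, -0.5, 4.3]
grip_width: 0.0111
```

```bash
python3 t.py
```

```text
clk 16.00 turned 0.9271 Tz 0.096 v6 0.316 Fz 4.3 w 0.0111 tau6 -0.176
```

Call:
carry_out([
  [0, 0, 0, 0.02, -1],
])

```text
clock: 16.1
eef_pos: [0.5521, 0.201, 0.1084]
tool_rot: [0.505, 0.863, 0.0, -0.0]
ft_force: [-4.4, -0.7, 4.8]
grip_width: 0.0115
```

```bash
python3 t.py
```

```text
clk 16.10 turned 0.9587 Tz 0.104 v6 0.312 Fz 4.8 w 0.0115 tau6 -0.147
```

Call:
carry_out([
  [0, 0, 0, 0.02, -1],
])

```text
clock: 16.2
eef_pos: [0.5521, 0.2009, 0.1084]
tool_rot: [0.518, 0.855, 0.0, -0.0]
ft_force: [-3.0, -1.0, 4.8]
grip_width: 0.0112
```

```bash
python3 t.py
```

```text
clk 16.20 turned 0.9902 Tz 0.135 v6 0.313 Fz 4.8 w 0.0112 tau6 -0.145
```

Call:
carry_out([
  [0, 0, 0, 0.02, -1],
])

```text
clock: 16.3
eef_pos: [0.5521, 0.2009, 0.1084]
tool_rot: [0.531, 0.847, 0.0, -0.0]
ft_force: [-3.1, -0.2, 5.4]
grip_width: 0.0111
```

```bash
python3 t.py
```

```text
clk 16.30 turned 1.0216 Tz 0.112 v6 0.311 Fz 5.4 w 0.0111 tau6 -0.144
```

Call:
carry_out([
  [0, 0, 0, 0.02, -1],
])

```text
clock: 16.4
eef_pos: [0.5521, 0.2009, 0.1083]
tool_rot: [0.545, 0.839, 0.0, -0.0]
ft_force: [-3.1, -0.1, 5.2]
grip_width: 0.0115
```

```bash
python3 t.py
```

```text
clk 16.40 turned 1.0530 Tz 0.069 v6 0.311 Fz 5.2 w 0.0115 tau6 -0.144
```

Call:
carry_out([
  [0, 0, 0, 0.02, -1],
])

```text
clock: 16.5
eef_pos: [0.5521, 0.2009, 0.1084]
tool_rot: [0.558, 0.83, 0.0, -0.0]
ft_force: [-4.4, -0.2, 5.5]
grip_width: 0.0113
```

```bash
python3 t.py
```

```text
clk 16.50 turned 1.0845 Tz 0.087 v6 0.312 Fz 5.5 w 0.0113 tau6 -0.144
```

Call:
carry_out([
  [0, 0, 0, 0.02, -1],
])

```text
clock: 16.6
eef_pos: [0.5521, 0.2009, 0.1084]
tool_rot: [0.571, 0.821, 0.0, -0.0]
ft_force: [-3.3, -0.9, 5.7]
grip_width: 0.0114
```

```bash
python3 t.py
```

```text
clk 16.60 turned 1.1158 Tz 0.116 v6 0.310 Fz 5.7 w 0.0114 tau6 -0.141
```

Call:
carry_out([
  [0, 0, 0, 0.02, -1],
])

```text
clock: 16.7
eef_pos: [0.5521, 0.2009, 0.1084]
tool_rot: [0.584, 0.812, 0.0, -0.0]
ft_force: [-3.2, -0.8, 5.3]
grip_width: 0.0116
```

```bash
python3 t.py
```

```text
clk 16.70 turned 1.1473 Tz 0.138 v6 0.311 Fz 5.3 w 0.0116 tau6 -0.132
```

Call:
carry_out([
  [0, 0, 0, 0.02, -1],
])

```text
clock: 16.8
eef_pos: [0.5521, 0.2009, 0.1084]
tool_rot: [0.596, 0.803, 0.0, -0.0]
ft_force: [-3.7, -0.7, 4.4]
grip_width: 0.0112
```

```bash
python3 t.py
```

```text
clk 16.80 turned 1.1787 Tz 0.125 v6 0.311 Fz 4.4 w 0.0112 tau6 -0.123
```

Call:
carry_out([
  [0, 0, 0, 0.02, -1],
])

```text
clock: 16.9
eef_pos: [0.5521, 0.2009, 0.1084]
tool_rot: [0.609, 0.793, 0.0, 0.0]
ft_force: [-3.1, -0.8, 4.8]
grip_width: 0.0113
```

```bash
python3 t.py
```

```text
clk 16.90 turned 1.2101 Tz 0.154 v6 0.311 Fz 4.8 w 0.0113 tau6 -0.115
```

Call:
carry_out([
  [0, 0, 0, 0.02, -1],
])

```text
clock: 17.0
eef_pos: [0.5521, 0.2008, 0.1084]
tool_rot: [0.621, 0.784, 0.0, 0.0]
ft_force: [-4.0, -0.4, 4.8]
grip_width: 0.0112
```

```bash
python3 t.py
```

```text
clk 17.00 turned 1.2415 Tz 0.197 v6 0.313 Fz 4.8 w 0.0112 tau6 -0.106
```

Call:
carry_out([
  [0, 0, 0, 0.02, -1],
])

```text
clock: 17.1
eef_pos: [0.5522, 0.2008, 0.1084]
tool_rot: [0.633, 0.774, 0.0, 0.0]
ft_force: [-3.6, -1.0, 5.4]
grip_width: 0.0112
```

```bash
python3 t.py
```

```text
clk 17.10 turned 1.2728 Tz 0.206 v6 0.308 Fz 5.4 w 0.0112 tau6 -0.098
```

Call:
carry_out([
  [0, 0, 0, 0.02, -1],
])

```text
clock: 17.2
eef_pos: [0.5521, 0.2008, 0.1084]
tool_rot: [0.645, 0.764, 0.0, 0.0]
ft_force: [-2.8, -0.7, 5.0]
grip_width: 0.0112
```

```bash
python3 t.py
```

```text
clk 17.20 turned 1.3043 Tz 0.182 v6 0.311 Fz 5.0 w 0.0112 tau6 -0.089
```

Call:
carry_out([
  [0, 0, 0, 0.02, -1],
])

```text
clock: 17.3
eef_pos: [0.5521, 0.2008, 0.1084]
tool_rot: [0.657, 0.754, -0.0, 0.0]
ft_force: [-3.6, -1.0, 5.7]
grip_width: 0.0108
```

```bash
python3 t.py
```

```text
clk 17.30 turned 1.3357 Tz 0.187 v6 0.311 Fz 5.7 w 0.0108 tau6 -0.080
```

Call:
carry_out([
  [0, 0, 0, 0.02, -1],
])

```text
clock: 17.4
eef_pos: [0.5521, 0.2008, 0.1084]
tool_rot: [0.669, 0.743, -0.0, 0.0]
ft_force: [-4.0, -1.7, 5.3]
grip_width: 0.0116
```

```bash
python3 t.py
```

```text
clk 17.40 turned 1.3671 Tz 0.163 v6 0.311 Fz 5.3 w 0.0116 tau6 -0.072
```

Call:
carry_out([
  [0, 0, 0, 0.02, -1],
])

```text
clock: 17.5
eef_pos: [0.5521, 0.2008, 0.1084]
tool_rot: [0.681, 0.733, -0.0, 0.0]
ft_force: [-3.3, -1.3, 5.6]
grip_width: 0.0109
```

```bash
python3 t.py
```

```text
clk 17.50 turned 1.3985 Tz 0.211 v6 0.310 Fz 5.6 w 0.0109 tau6 -0.063
```

Call:
carry_out([
  [0, 0, 0, 0.02, -1],
])

```text
clock: 17.6
eef_pos: [0.5521, 0.2008, 0.1084]
tool_rot: [0.692, 0.722, -0.0, 0.0]
ft_force: [-3.6, -1.6, 5.1]
grip_width: 0.0113
```

```bash
python3 t.py
```

```text
clk 17.60 turned 1.4299 Tz 0.262 v6 0.311 Fz 5.1 w 0.0113 tau6 -0.055
```

Call:
carry_out([
  [0, 0, 0, 0.02, -1],
])

```text
clock: 17.7
eef_pos: [0.5521, 0.2007, 0.1084]
tool_rot: [0.703, 0.711, -0.0, 0.0]
ft_force: [-2.7, -0.5, 4.4]
grip_width: 0.011
```

```bash
python3 t.py
```

```text
clk 17.70 turned 1.4613 Tz 0.199 v6 0.311 Fz 4.4 w 0.0110 tau6 -0.046
```

Call:
carry_out([
  [0, 0, 0, 0.02, -1],
])

```text
clock: 17.8
eef_pos: [0.5521, 0.2007, 0.1084]
tool_rot: [0.714, 0.7, -0.0, 0.0]
ft_force: [-2.9, -1.6, 4.3]
grip_width: 0.0112
```

```bash
python3 t.py
```

```text
clk 17.80 turned 1.4927 Tz 0.191 v6 0.310 Fz 4.3 w 0.0112 tau6 -0.043
```

Call:
carry_out([
  [0, 0, 0, 0.02, -1],
])

```text
clock: 17.9
eef_pos: [0.5521, 0.2007, 0.1084]
tool_rot: [0.725, 0.688, -0.0, 0.0]
ft_force: [-3.6, -1.9, 5.3]
grip_width: 0.0111
```

```bash
python3 t.py
```

```text
clk 17.90 turned 1.5241 Tz 0.196 v6 0.310 Fz 5.3 w 0.0111 tau6 -0.043
```

Call:
carry_out([
  [0, 0, 0, 0.02, -1],
])

```text
clock: 18.0
eef_pos: [0.5521, 0.2007, 0.1084]
tool_rot: [0.736, 0.677, -0.0, 0.0]
ft_force: [-2.7, -1.6, 4.6]
grip_width: 0.0113
```

```bash
python3 t.py
```

```text
clk 18.00 turned 1.5555 Tz 0.241 v6 0.311 Fz 4.6 w 0.0113 tau6 -0.057
```

Call:
carry_out([
  [0, 0, 0, 0.02, -1],
])

```text
clock: 18.1
eef_pos: [0.5521, 0.2007, 0.1084]
tool_rot: [0.747, 0.665, -0.0, 0.0]
ft_force: [-2.1, -1.8, 5.0]
grip_width: 0.0111
```

```bash
python3 t.py
```

```text
clk 18.10 turned 1.5871 Tz 0.186 v6 0.312 Fz 5.0 w 0.0111 tau6 -0.075
```

Call:
carry_out([
  [0, 0, 0, 0.02, -1],
])

```text
clock: 18.2
eef_pos: [0.5521, 0.2007, 0.1084]
tool_rot: [0.757, 0.653, -0.0, 0.0]
ft_force: [-2.5, -1.7, 5.8]
grip_width: 0.0112
```

```bash
python3 t.py
```

```text
clk 18.20 turned 1.6185 Tz 0.201 v6 0.311 Fz 5.8 w 0.0112 tau6 -0.094
```

Call:
carry_out([
  [0, 0, 0, 0.02, -1],
])

```text
clock: 18.3
eef_pos: [0.5521, 0.2007, 0.1083]
tool_rot: [0.767, 0.641, -0.0, 0.0]
ft_force: [-2.3, -1.6, 5.2]
grip_width: 0.0111
```

```bash
python3 t.py
```

```text
clk 18.30 turned 1.6500 Tz 0.124 v6 0.311 Fz 5.2 w 0.0111 tau6 -0.112
```

The torque has clearly fallen. The wrist joint signal peaked at 1.51 rad and has dropped steadily over the last four steps, and Tz went from about 0.21 to about 0.12. I'll stop here and let go.

Call:
carry_out([
  [0, 0, 0, 0, -0.7],
  [0, 0, 0, 0, -0.4],
  [0, 0, 0, 0, -0.1],
  [0, 0, 0, 0, -0.1],
  [0, 0, -0.2, 0, -0.1],
  [0, 0, -0.5, 0, -0.1],
  [0, 0, -0.9, 0, -0.1],
  [0, 0, -1, 0, -0.1],
])

```text
clock: 19.1
eef_pos: [0.5548, 0.2017, 0.2119]
tool_rot: [0.767, 0.642, 0.004, 0.001]
ft_force: [0.9, -0.1, -0.1]
grip_width: 0.0386
```

Call:
carry_out([
  [0.4, 0, 0, 0, -0.1],
  [0.8, 0, 0, 0, -0.1],
  [1, 0, 0, 0, -0.1],
  [1, 0, 0, 0, -0.1],
])

```text
clock: 19.5
eef_pos: [0.5699, 0.3022, 0.2058]
tool_rot: [0.766, 0.643, -0.0, -0.0]
ft_force: [0.4, 0.4, -0.0]
grip_width: 0.0385
```

```bash
python3 -c "
from h import *
to(wc(0,0,.2))
for n in('scene','top'): cv2.imwrite(f'pics/{n}9.png',imaging.camera(n)[:,:,::-1])
crop('pics/scene9.png','pics/c20.png',160,260,310,410,5)
crop('pics/top9.png','pics/c21.png',160,200,260,320,5)
"
```

```text
clk 19.5 tcp [0.5699 0.3022 0.2058] yaw 1.3972 F [ 0.4   0.41 -0.01] T [-0.011  0.011  0.045] w 0.0385 
 units [-1.033 -0.004  0.058] roll None j [0.49 0.56 0.35 1.36 0.   0.66]
```

View pics/c20.png

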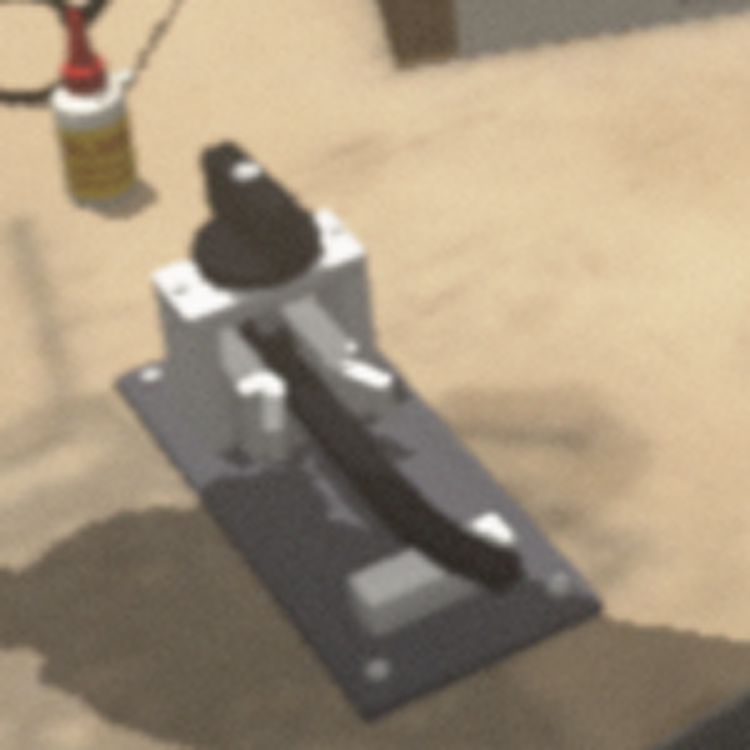

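View pics/c21.png

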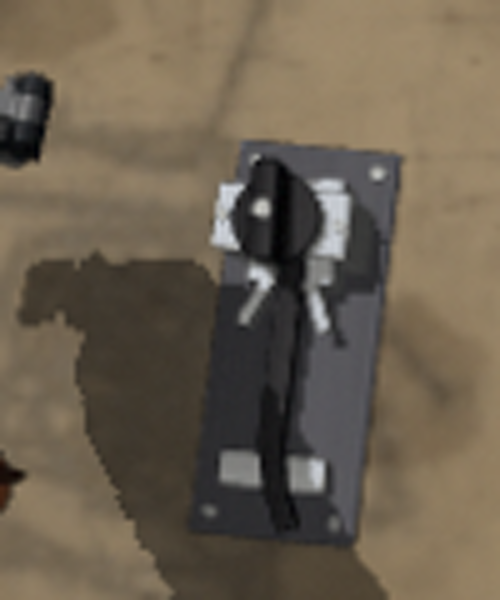

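View pics/scene9.png

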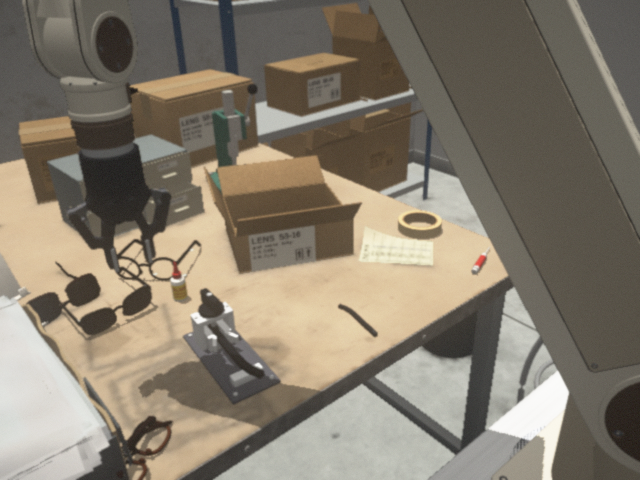

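```bash
python3 -c "
from h import *
f=lambda x,y:(160+x/5-.4,200+y/5-.4)
print(cl(w('top',f(290,530),.03)))
print(order.job_done())"
```

```text
[-0.13837999 -0.01341997]
the job is handed in; nothing more can be done
None
```

The temple is in the clamp with its hinge end against the stop, the knob has been turned past its click, and the job is handed in at about 19.5 s. No verdict is reported, so I can't confirm a pass.

**Temple:** I picked up the larger temple and slid it down the channel until it met the stop, with about 10 N of push back from it. I then lowered it onto the channel floor (about 12 N) and let go. The last picture puts its ear end at clamp x of about -138 mm; -139 mm would be exactly against the stop.

**Knob:** Resistance began to climb at about 1.11 rad and peaked at about 1.51 rad. It then fell over four steps, and I stopped and let go at 1.65 rad. The wrist torque readings were noisy, about ±0.04 N m (0.19–0.26 around the peak, 0.12 at the stop). I therefore judged the click mainly from the smoother torque signal of the last joint, and the wrist readings agreed with it.

**Last pictures:** The temple lies clamped with its tail on the rest. The knob has turned about 90° with little or no spring-back. The bottle, tape, screwdriver and small temple look unmoved, and the robot is touching nothing.

**Did not match expectations:**
- **Grip width:** the gripper read 9 mm on the 12 mm temple.
- **Fingertips:** they reached about 7 mm further than I took from the description, so I gripped the knob higher than planned.
- **Fingertip contact:** I saw about 5 N of upward force when closing on the table and on the knob.

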